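Check the pod box lids and reject the stiff one

ROBOT

A 6-joint arm with a two-finger parallel gripper is mounted at the origin on a cart in front of the work surface, level with it; the furniture and walls round the work are solid. World frame = base frame: x ahead of the robot, y to its left, z up, the work surface at z = 0. Lengths are in m, angles in degrees, forces in N, time in s.
With the tool pointing down it reaches from about 0.325 to 0.85 m from the base axis. Payload 15.5 kg.
Tool frame: the origin (TCP) lies between the finger pads; the fingertips stand arm.tip_extent ahead of it and the grasp point (between the pads) lies 5 mm behind it (arm.tip_extent is the distance from the TCP to the fingertips, in m); z points along the fingers, y is the line along which they close (so a half turn about z gives the same grasp; the last joint's range is limited). The gripper opens to 91 mm and grips with 3 to 60 N. Pads are 32 mm wide; open, the fingers measure 118 mm over their backs; the gripper's body (76 mm by 178 mm) begins 60 mm behind the grasp point.
Start: joints at [-74.742, 28.281, 77.091, -0, 74.628, -5.472], TCP at [0.221, -0.585, 0.228] pointing down, gripper open.
Joint ranges: [-166.48, 166.48], [-47.26, 123.95], [12.59, 153.08], [-70.14, 250.14], [6.76, 159.57], [-176.63, 176.63]. Speed limits (degrees/s): [108.29, 108.29, 147.25, 172.46, 172.46, 172.46].

INTERFACE

Orientations are given as a 3x3 rotation matrix whose columns are the frame's x, y, z axes.
In Python, from rig import arm, hand, kin, telemetry, optics gives the robot as it stands. Calls block until the motion is done:
- arm.move_to(position, orientation): joint-space move of the TCP to a pose.
- arm.move_l(position, orientation=None, feed=0.15): straight line of the TCP; orientation=None keeps the orientation; feed is the mean speed in m/s.
- arm.move_joints(angles): joint-space move.
- hand.grip(opening): finger opening in m; the grip force is fixed at half the most; returns when the fingers have stopped.
- arm.sleep(seconds).
- kin.solve_ik(position, orientation): joint angles nearest the present ones, or None.
- telemetry.observe(): the state.
- optics.snapshot(name): name is "scene" or "top" or "wrist"; returns the picture (420x560x3 uint8, red, green, blue); there is no depth.
- optics.get_calibration(name): a dict with "intrinsics" (3x3 intrinsics, pixels), "cam_to_world" (4x4, takes a point from camera to world coordinates). Camera axes: x right, y down, z forward; pixel columns grow to the right and rows downward; lengths in m; the calibration is good to about 2 mm. The wrist camera is an equidistant fisheye: a pixel r from the principal point sees the ray r / f radians off the axis. A picture is of the moment at which its call begins: read the wrist's pose just before it. get_calibration takes no time and is no camera call; for the wrist camera it gives the pose at the moment of the call.
A pose or a line that the arm cannot do raises arm.Unreachable and nothing moves.
- arm.sign_off(): hands the job in; it is judged then, once.
Trained networks look in the newest picture that a camera, given by its name, has taken for a name from the list of things; names that differ only in an ending like _2 or _b are one class to them, and where a whole thing is asked for, a point or a joint stands for the part that bears it (a point fixed in the world has none). Each returns a list of dicts, best first, with "conf" (0 to 1); they miss things now and then, are a little off and sometimes report something else, mostly with a low value. They report only what shows in the picture. A call takes as long as a camera call.
- optics.spot_in(target, camera): "extent" ([left, top, right, bottom] in pixels, round what is visible of it).
- optics.masks_of(target, camera): "mask" (420x560 bool, what is visible of it) and "extent" ([left, top, right, bottom] in pixels, round what is visible of it).
The state is a dict: "t": time; "joint_positions": joint angles; "dq": joint speeds; "tau": joint torques, N m; "ee_pos": TCP position; "tool_rot": TCP orientation; "force": force on the tool from outside, world axes, zero at the start; "torque": the same for the moment, N m; "width": finger opening in m; "grasp_force": force on a finger pad.
Only numpy, scipy, OpenCV 4.12 (cv2) and the standard library are available. Lean on these libraries where they do the work, as an engineer would, in place of code of your own. Each camera call takes 0.05 s, during which the arm holds its last target. There are 200 camera calls.

TASK

The lids of the two green detergent pod boxes must drop shut by themselves, but one of them has a stiff hinge. Check both boxes where they stand: raise each lid by its front tab to about half open and let go. Leave the good box shut, and reject the stiff one, whose lid stays up, by swinging its lid all the way back so that it is left wide open.

Things in the scene. Friction and masses are not known exactly. Their poses are not given: they have to be found in the camera images.
- box_a: Green pod box, dark purple lid, loose, 1.5 kg, 118 x 169 x 72 mm without tab; box_b looks the same. Origin: centre of underside; x from front to hinge, y along the hinge, z up. Lid: flat plate, z = 63 to 71 mm when shut, hinged along y at x = +56, z = 63 mm; front edge x = -54 mm. Which box is stiff is not told.
- box_a_lid (a joint): Lid angle of box_a, rad: 0 shut, 1.57 upright, 1.92 fully back at its stop. A good lid, let go short of upright, falls shut within a second (past upright it falls back open). A stiff lid stays where it is left and takes about 1 N at the tab to move; carry or push it back along its arc (a level push on its edge when half open can jam and tip the box).
- box_b: The other pod box: same sizes, same frame. On both, a flat purple pull tab, part of the lid, stands out from the middle of the lid's front edge to x = -88 mm: y = -15 to +15, z = 63 to 71 mm when shut, free below and beside it. Pinch it across its width from above, e.g. at x = -74 mm (130 mm from the hinge); it can turn between the pads.
- box_b_lid (a joint): Lid angle of box_b, as for box_a_lid.

How it is judged:
By the outcome, as a careful person would: the job done as asked, in the order asked, and still so for the second after the job is handed in, with the robot touching nothing.
It also fails if it takes over 61 s, if anything falls off the work surface, if the arm or the gripper's body presses on something with over 40 N, if the wrist force passes 120 N, or if a joint passes its speed limit or range.

## Working session

There is one attempt and no reset: what is moved stays moved. The work goes in short steps, each a Python script; the robot and the scene stay as the last script left them, time stands still between calls to the robot, and variables do not carry over. Pictures are saved under pics/ and viewed, at most 10 in all, crops included, and the job is handed in when it is done.

```bash
mkdir -p pics; ls; python3 - <<'E'
from rig import arm,hand,kin,telemetry,optics
import cv2,numpy as np
for n in ["scene","top"]:
    im=optics.snapshot(n); cv2.imwrite(f"pics/{n}0.png",im[:,:,::-1])
    c=optics.get_calibration(n); print(n,np.round(c["intrinsics"],1).tolist(),np.round(c["cam_to_world"],3).tolist())
    for t in ["box_a","box_a_lid"]:
        for d in optics.masks_of(t,n): print(t,d["conf"],d["extent"],d["mask"].sum())
print(arm.tip_extent,telemetry.observe())
E
```

```text
pics
rig.py
scene [[539.0, 0.0, 280.2], [0.0, 539.0, 218.2], [0.0, 0.0, 1.0]] [[-0.535, -0.49, 0.688, -0.126], [-0.844, 0.331, -0.421, 0.489], [-0.021, -0.806, -0.592, 0.678], [0.0, 0.0, 0.0, 1.0]]
box_a 0.85 [337.7, 186.0, 397.6, 256.6] 2500
box_a 0.72 [158.5, 237.4, 265.8, 324.3] 7104
box_a_lid 0.67 [334.9, 186.0, 397.4, 235.9] 1516
top [[445.4, 0.0, 282.1], [0.0, 445.4, 212.4], [0.0, 0.0, 1.0]] [[0.013, -0.991, 0.131, 0.469], [-1.0, -0.012, 0.01, 0.063], [-0.008, -0.131, -0.991, 0.923], [0.0, 0.0, 0.0, 1.0]]
box_a 0.63 [341.8, 219.0, 440.7, 298.8] 5506
box_a_lid 0.55 [345.8, 218.1, 439.4, 302.5] 5330
box_a_lid 0.45 [341.1, 220.1, 443.2, 300.2] 5509
0.014 {'t': 0.3, 'joint_positions': array([-7.47434986e+01,  2.82936307e+01,  7.71034259e+01, -7.39304152e-04,
        7.46279431e+01, -5.47325826e+00]), 'dq': array([ 0.01393945,  0.06800285, -0.0842863 ,  0.02602806, -0.03428965,
       -0.0829016 ]), 'tau': array([-8.06418866e-04, -8.77856684e+01, -3.81684494e+01,  7.07309414e-02,
        4.89889691e-02, -3.10236624e-05]), 'ee_pos': array([ 0.22117687, -0.58442597,  0.22770918]), 'tool_rot': array([[ 9.35259099e-01,  3.53963843e-01, -1.26818373e-04],
       [ 3.53963865e-01, -9.35259006e-01,  4.17675046e-04],
       [ 2.92338392e-05, -4.35523508e-04, -9.99999905e-01]]), 'force': array([-0.10131657, -0.52776123, -0.20513783]), 'torque': array([ 0.02639817,  0.00347753, -0.04585946]), 'grasp_force': 0.0, 'width': 0.09137987254901679}
```

View pics/scene0.png

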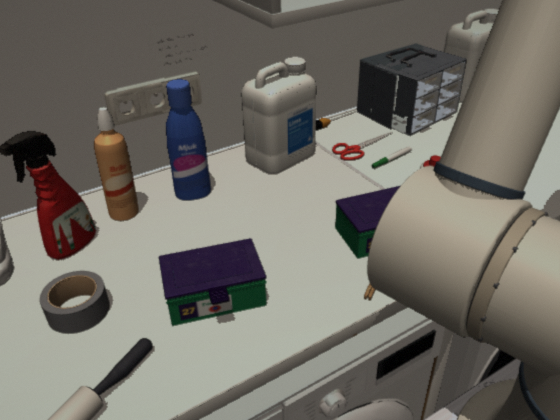

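View pics/top0.png

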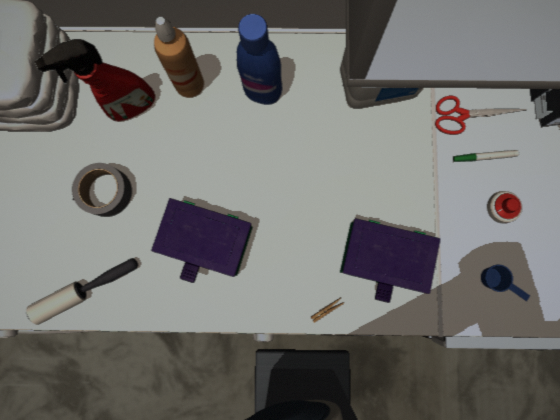

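The scene view shows the left box at about (212,280), with its tab at (218,296). The right box, at about (365,220), is partly behind the arm. The top view shows both lids shut. The left lid is centred near (202,238) with its tab at (190,271), and the right one near (391,255) with its tab at (384,291).

```bash
cat > h.py <<'E'
from rig import arm,hand,kin,telemetry,optics
import cv2,numpy as np
from scipy.optimize import minimize
S=4
def proj(P,n,c=None):
    c=c or optics.get_calibration(n); K,T=c["intrinsics"],c["cam_to_world"]
    q=(P-T[:3,3])@T[:3,:3]
    if n=="wrist":
        r=np.hypot(q[:,0],q[:,1]); th=np.arctan2(r,q[:,2])
        return np.c_[K[0,0]*th*q[:,0]/r+K[0,2],K[1,1]*th*q[:,1]/r+K[1,2]]
    return (q@K.T)[:,:2]/q[:,2:]
def frame(yaw):
    c,s=np.cos(yaw),np.sin(yaw); return np.array([[c,-s,0],[s,c,0],[0,0,1]])
def purple(im):
    h=cv2.cvtColor(im,cv2.COLOR_RGB2HSV); m=cv2.inRange(h,(122,70,12),(160,255,140))
    return cv2.morphologyEx(m,cv2.MORPH_CLOSE,np.ones((3,3)))>0
def corners(x0,x1,y,z): return np.array([[a,b,c] for a in (x0,x1) for b in (-y,y) for c in (z-.008,z)])
def render(p,n,c):
    img=np.zeros((420*S,560*S),np.uint8)
    for C in (corners(-.054,.058,.0845,p[3]),corners(-.088,-.05,.015,p[3])):
        uv=proj(C@frame(p[2]).T+[p[0],p[1],0],n,c)
        cv2.fillConvexPoly(img,cv2.convexHull(np.round(uv*S+S/2-.5).astype(np.int32)),255)
    return cv2.resize(img,(560,420),interpolation=cv2.INTER_AREA)/255.
def fit(views,p0,freez=False):
    # views: list of (name, calib, mask)
    def cost(v):
        p=np.r_[v,0.071] if freez else v
        e=0
        for n,c,m in views:
            r=render(p,n,c); e+=1-np.minimum(r,m).sum()/np.maximum(r,m).sum()
        return e
    x0=np.array(p0[:3] if freez else p0,float)
    d=np.array([.01,.01,.08,.01])[:len(x0)]
    r=minimize(cost,x0,method="Nelder-Mead",options=dict(initial_simplex=np.vstack([x0]+[x0+d*e for e in np.eye(len(x0))]),xatol=2e-4,fatol=1e-4))
    return r.x,r.fun
def blob(m,u,v):
    k,l,s,_=cv2.connectedComponentsWithStats(m.astype(np.uint8)); 
    return l==l[v,u]
E
python3 - <<'E'
from h import *
it=cv2.imread("pics/top0.png")[:,:,::-1].copy(); isc=cv2.imread("pics/scene0.png")[:,:,::-1].copy()
ct,cs=optics.get_calibration("top"),optics.get_calibration("scene")
L=blob(purple(it),202,238); R=blob(purple(it),391,255); LS=blob(purple(isc),212,265)
print(L.sum(),R.sum(),LS.sum())
p0=[.54,.22,-.25,.071]
a=fit([("top",ct,L)],p0,True); print("L top",a)
b=fit([("top",ct,L),("scene",cs,LS)],np.r_[a[0],.071]); print("L both",b)
r=fit([("top",ct,R)],[.5,-.14,-.15],True); print("R top",r)
for p,n in((b[0],"top"),(np.r_[r[0],.071],"top"),(b[0],"scene"),(np.r_[r[0],.071],"scene")):
    im=it if n=="top" else isc
    m=(render(p,n,ct if n=="top" else cs)>.5).astype(np.uint8)
    cv2.drawContours(im,cv2.findContours(m,0,2)[0],-1,(255,255,0),1)
o=np.vstack([cv2.resize(it[180:310,130:450],None,fx=2.4,fy=2.3),cv2.resize(isc[170:330,140:460],None,fx=2.4,fy=1.85)])[:600]
cv2.imwrite("pics/fit.png",o[:,:,::-1])
E
```

```text
5029 5169 4386
L top (array([ 0.53166087,  0.22745369, -0.27722196]), np.float64(0.07971636437747853))
L both (array([ 0.53404139,  0.22766731, -0.28011699,  0.06362943]), np.float64(0.17780813619057945))
R top (array([ 0.50208374, -0.13706851, -0.22703762]), np.float64(0.08299092079173487))
```

View pics/fit.png

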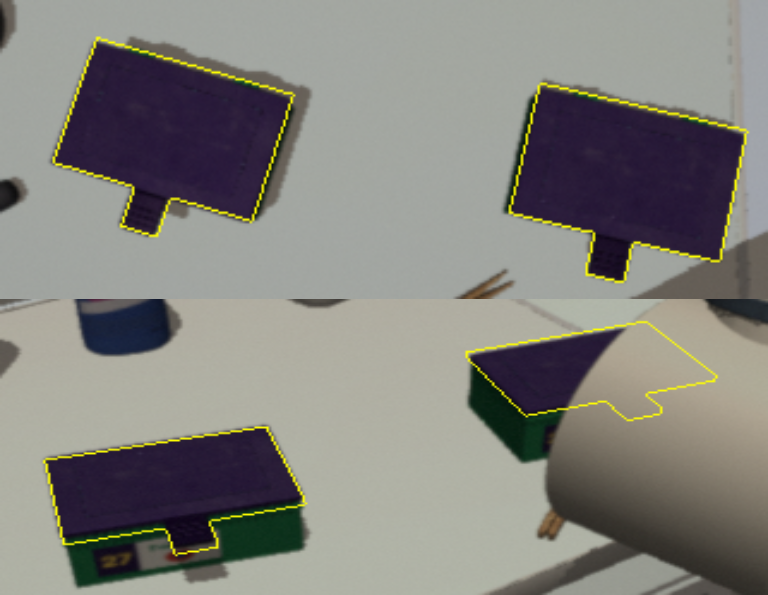

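The contours fit both boxes in both views. I'll check that the arc is reachable, hover over the left box, and confirm pose and height with the wrist camera.

```bash
cat >> h.py <<'E'
R0=.135; A0=np.arctan2(.004,R0)
def tcp(p,th,r=R0,dz=0):
    """TCP on lid arc: pinch at mid thickness of tab, hinge x=.056 z=.063"""
    x=.056-r*np.cos(th+A0); z=.063+r*np.sin(th+A0)
    return frame(p[2])@[x,0,z+dz]+[p[0],p[1],0]
def rot(yaw,flip):
    F=frame(yaw); s=-1 if flip else 1
    return np.c_[F[:,0]*s,-F[:,1]*s,[0,0,-1]]
L=[.5322,.2275,-.278]; Rb=[.5021,-.1371,-.227]
E
python3 - <<'E'
from h import *
for nm,p in(("L",L),("R",Rb)):
  for f in(0,1):
    print(nm,f,[None if (q:=kin.solve_ik(tcp(p,t,dz=d),rot(p[2],f))) is None else np.round(q).tolist() for t,d in((0,.12),(0,0),(.95,0),(1.9,0),(1.9,.08))])
E
```

```text
L 0 [[22.0, 23.0, 95.0, -0.0, 63.0, 128.0], [22.0, 33.0, 101.0, -0.0, 46.0, 128.0], [18.0, 27.0, 90.0, -0.0, 64.0, 124.0], [12.0, 33.0, 74.0, -0.0, 73.0, 118.0], [12.0, 30.0, 68.0, -0.0, 82.0, 118.0]]
L 1 [[22.0, 23.0, 95.0, -0.0, 63.0, -52.0], [22.0, 33.0, 101.0, -0.0, 46.0, -52.0], [18.0, 27.0, 90.0, -0.0, 64.0, -56.0], [12.0, 33.0, 74.0, -0.0, 73.0, -62.0], [12.0, 30.0, 68.0, -0.0, 82.0, -62.0]]
R 0 [[-23.0, 17.0, 105.0, -0.0, 58.0, 80.0], [-23.0, 29.0, 112.0, -0.0, 39.0, 80.0], [-22.0, 22.0, 98.0, -0.0, 60.0, 81.0], [-20.0, 30.0, 80.0, -0.0, 70.0, 83.0], [-20.0, 26.0, 74.0, -0.0, 80.0, 83.0]]
R 1 [[-23.0, 17.0, 105.0, -0.0, 58.0, -100.0], [-23.0, 29.0, 112.0, -0.0, 39.0, -100.0], [-22.0, 22.0, 98.0, -0.0, 60.0, -99.0], [-20.0, 30.0, 80.0, -0.0, 70.0, -97.0], [-20.0, 26.0, 74.0, -0.0, 80.0, -97.0]]
```

```bash
python3 - <<'E'
from h import *
it=cv2.imread("pics/top0.png")[:,:,::-1].copy(); ct=optics.get_calibration("top")
RT=blob(purple(it),391,255)
arm.move_to(tcp(Rb,0,dz=.14),rot(Rb[2],1))
cw=optics.get_calibration("wrist"); im=optics.snapshot("wrist"); cv2.imwrite("pics/w1.png",im[:,:,::-1])
np.save("w1.npy",cw["cam_to_world"])
u=proj(np.array([[Rb[0],Rb[1],.071]]),"wrist",cw)[0]; print(u, cw["intrinsics"].tolist(),cw["cam_to_world"].round(3).tolist())
m=blob(purple(im),int(u[0]),int(u[1])); print(m.sum())
V=[("wrist",cw,m)]
print("w",fit(V,Rb,True)); 
q=fit(V+[("top",ct,RT)],Rb+[.071]); print("w+t",q)
r=(render(np.r_[Rb,.071],"wrist",cw)>.5).astype(np.uint8)
cv2.drawContours(im,cv2.findContours(r,0,2)[0],-1,(255,255,0),1)
cv2.drawContours(im,cv2.findContours(m.astype(np.uint8),0,2)[0],-1,(0,255,255),1)
cv2.imwrite("pics/w1c.png",im[:,:,::-1]); print(telemetry.observe()["t"])
E
```

```text
[282.73873467 276.47729485] [[325.19226210127806, 0.0, 281.36248281557107], [0.0, 325.19226210127806, 206.2338696652878], [0.0, 0.0, 1.0]] [[0.227, 0.94, 0.253, 0.354], [0.974, -0.219, -0.06, -0.104], [-0.001, 0.26, -0.966, 0.364], [0.0, 0.0, 0.0, 1.0]]
221549
w (array([ 0.34806534, -0.10205981,  0.19566037]), np.float64(0.8948072125681221))
w+t (array([ 0.50180524, -0.14453478, -0.22613553,  0.0345323 ]), np.float64(1.0112759006412895))
2.1917
```

View pics/w1c.png

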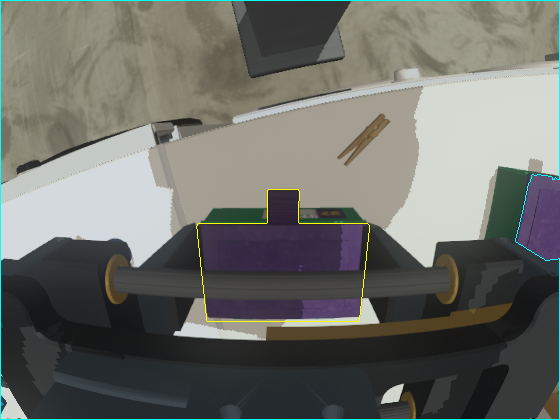

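The wrist view overlays the outline exactly, with the tab at (283,190–223). A second viewpoint therefore confirms both the pose and the 71 mm height. Next I'll test the right box.

```bash
cat >> h.py <<'E'
def st(tag):
    s=telemetry.observe(); print(tag,"t%.2f"%s["t"],"w%.4f"%s["width"],"gf%.1f"%s["grasp_force"],"F",s["force"].round(1),"T",s["torque"].round(2)); return s
def arc(p,a,b,n,feed=.1):
    for t in np.linspace(a,b,n+1)[1:]:
        arm.move_l(tcp(p,t),feed=feed); st("th%.2f"%t)
def test(p,flip,ang=.95):
    Q=rot(p[2],flip)
    arm.move_l(tcp(p,0,dz=.03),Q,feed=.2); arm.move_l(tcp(p,0),feed=.06); st("down")
    hand.grip(.02); st("grip")
    arc(p,0,ang,6)
    hand.grip(.09); st("open")
    arm.move_l(tcp(p,ang)+frame(p[2])@[-.05,0,.06],feed=.2); st("back")
E
python3 - <<'E'
from h import *
test(Rb,1)
arm.sleep(.8)
for n in("top","scene"): cv2.imwrite(f"pics/{n}1.png",optics.snapshot(n)[:,:,::-1])
im=np.hstack([cv2.imread(f"pics/{n}1.png") for n in("top","scene")]); cv2.imwrite("pics/after1.png",cv2.resize(im,(800,300)))
E
```

```text
down t3.54 w0.0912 gf0.0 F [ 0.1 -0.2 -0.1] T [ 0.05 -0.11  0.02]
grip t4.50 w0.0298 gf30.0 F [-0.2  1.8  0.2] T [ 0.35 -0.2   0.25]
th0.16 t4.87 w0.0297 gf30.0 F [-0.6  2.6 -0.7] T [ 0.58 -0.18  0.26]
th0.32 t5.23 w0.0293 gf30.0 F [ 0.5  2.4 -0.1] T [ 0.77 -0.23  0.33]
th0.47 t5.60 w0.0297 gf30.0 F [ 0.6  3.8 -0.3] T [ 1.01 -0.34  0.2 ]
th0.63 t5.97 w0.0296 gf30.0 F [1.4 6.2 0.7] T [ 1.27 -0.41  0.25]
th0.79 t6.33 w0.0296 gf30.0 F [0.4 5.7 2.1] T [ 1.15 -0.48  0.23]
th0.95 t6.70 w0.0292 gf30.0 F [ 3.4  1.3 -2.4] T [ 0.35 -0.9  -0.04]
open t7.72 w0.0900 gf0.0 F [-0.7  0.5  0.2] T [ 0.07 -0.15  0.02]
back t8.26 w0.0898 gf0.0 F [-0.3  0.5 -0.4] T [ 0.05 -0.08  0.  ]
```

View pics/after1.png

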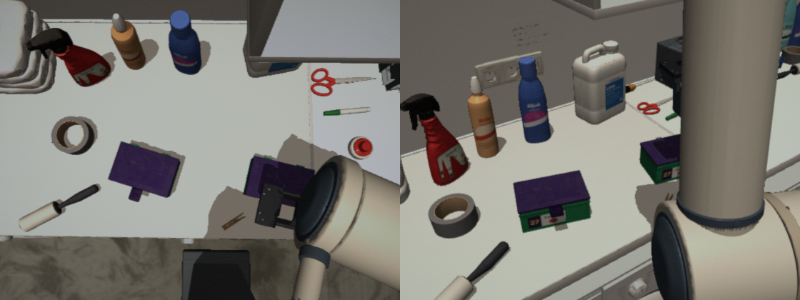

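In both pictures the right lid is flat again: about (275,178) in the top half and (660,150) in the scene half. It fell shut, so that box looks good. I'll move to the left box, test it the same way, and recheck the right one once the arm is clear.

```bash
python3 - <<'E'
from h import *
arm.move_l(telemetry.observe()["ee_pos"]+[-.02,0,.06],feed=.25)
arm.move_to(tcp(L,0,dz=.14),rot(L[2],1)); st("hover")
cw=optics.get_calibration("wrist"); im=optics.snapshot("wrist"); it=optics.snapshot("top"); ct=optics.get_calibration("top")
for p in(L,):
    r=(render(np.r_[p,.071],"wrist",cw)>.5).astype(np.uint8)
    cv2.drawContours(im,cv2.findContours(r,0,2)[0],-1,(255,255,0),1)
m=purple(it); m=blob(m,405,250); print(m.sum(),fit([("top",ct,m)],Rb,True))
cv2.imwrite("pics/w2.png",np.hstack([cv2.resize(x,(400,300)) for x in(im,it)])[:,:,::-1])
E
```

```text
hover t10.98 w0.0905 gf0.0 F [-0.3 -0.2  0.2] T [ 0.04 -0.16 -0.01]
5163 (array([ 0.50198768, -0.13712119, -0.22619369]), np.float64(0.08388206077044746))
```

View pics/w2.png

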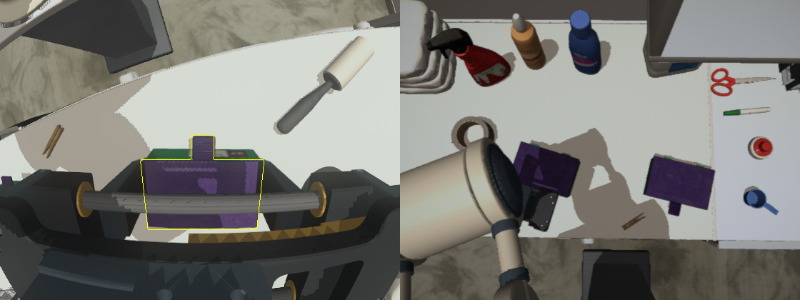

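The right box hasn't moved and is fully shut. The left outline matches the wrist picture, with the tab at (203,147) in that half. Next is the left test.

```bash
python3 - <<'E'
from h import *
test(L,1)
arm.sleep(.8)
cw=optics.get_calibration("wrist"); a=optics.snapshot("wrist"); b=optics.snapshot("scene"); st("pic")
cv2.imwrite("pics/after2.png",np.hstack([cv2.resize(x,(400,300)) for x in(a,b)])[:,:,::-1])
E
```

```text
down t12.43 w0.0897 gf0.0 F [ 0.8 -0.2 -0. ] T [ 0.08 -0.13 -0.04]
grip t13.38 w0.0294 gf30.0 F [ 0.   3.5 -0.3] T [ 0.72 -0.12  0.32]
th0.16 t13.75 w0.0295 gf30.0 F [-0.7  2.3  0.7] T [ 0.55 -0.16  0.18]
th0.32 t14.12 w0.0299 gf30.0 F [0.3 2.2 1. ] T [ 0.47 -0.21  0.17]
th0.47 t14.48 w0.0298 gf30.0 F [0.9 1.5 0.7] T [ 0.37 -0.17  0.13]
th0.63 t14.85 w0.0296 gf30.0 F [-0.1  1.4  1.5] T [ 0.32 -0.21  0.18]
th0.79 t15.22 w0.0296 gf30.0 F [-0.3 -1.   2.1] T [ 0.08 -0.18  0.15]
th0.95 t15.58 w0.0301 gf30.0 F [ 1.2 -1.7 -0.6] T [-0.2  -0.51  0.14]
open t16.60 w0.0900 gf0.0 F [-1.  -0.3  0. ] T [ 0.02 -0.15 -0.02]
back t17.14 w0.0897 gf0.0 F [ 0.9  0.2 -1.2] T [ 0.03 -0.17 -0.02]
pic t18.04 w0.0902 gf0.0 F [-0.3 -0.2  0.2] T [ 0.13 -0.17  0.01]
```

View pics/after2.png

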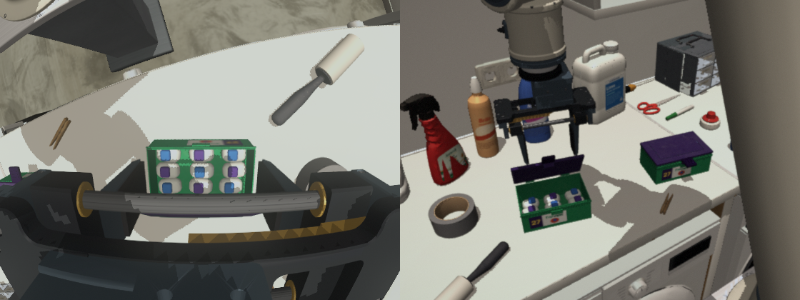

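The left lid stays up, with its tab at about (575,158) in the scene half, so this is the stiff box. The right box is shut. I'll measure the left lid's angle before regrasping.

```bash
python3 - <<'E'
from h import *
im=optics.snapshot("scene"); c=optics.get_calibration("scene")
m=purple(im)
best=[]
def lidpts(t):
    P=[]
    for C in (corners(-.054,.056,.0845,.071),corners(-.088,-.05,.015,.071)):
        d=C-[.056,0,.063]; ct,s=np.cos(t),np.sin(t)
        # rotate (-x)->up
        q=np.c_[d[:,0]*ct+d[:,2]*s,d[:,1],-d[:,0]*s+d[:,2]*ct]+[.056,0,.063]
        P.append(proj(q@frame(L[2]).T+[L[0],L[1],0],"scene",c))
    return P
mm=m.copy(); mm[:, 330:]=0; mm[:140]=0
for t in np.arange(.5,1.9,.05):
    r=np.zeros((420,560),np.uint8)
    for q in lidpts(t): cv2.fillConvexPoly(r,cv2.convexHull(q.round().astype(np.int32)),1)
    w=cv2.dilate(r,np.ones((25,25)))
    best.append(((r&mm).sum()/max(1,(r|(mm&w)).sum()),t))
best.sort(reverse=True); print(best[:4])
r=np.zeros((420,560),np.uint8)
for t,col in((best[0][1],(255,255,0)),(.95,(255,0,0))):
    for q in lidpts(t): cv2.polylines(im,[cv2.convexHull(q.round().astype(np.int32))],True,col,1)
cv2.imwrite("pics/ang.png",cv2.resize(im[150:330,130:330],None,fx=3,fy=3)[:,:,::-1])
E
```

```text
[(np.float64(0.8160431932124952), np.float64(0.9500000000000004)), (np.float64(0.791871921182266), np.float64(0.9000000000000004)), (np.float64(0.7273977311790993), np.float64(1.0000000000000004)), (np.float64(0.6595877576514678), np.float64(1.0500000000000005))]
```

View pics/ang.png

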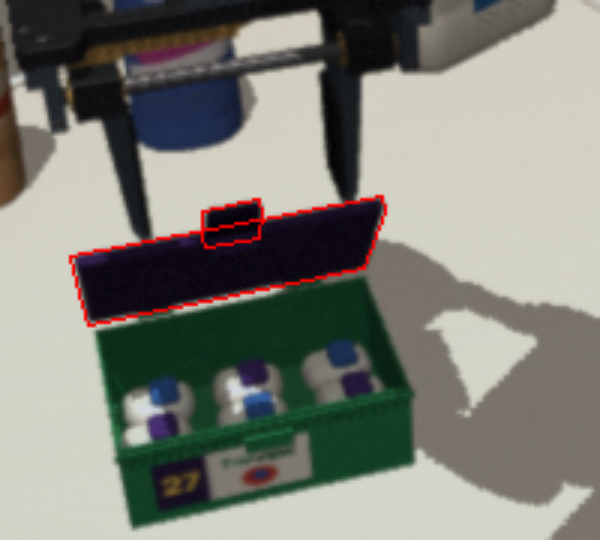

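The fitted outline at 0.95 rad matches the picture, so I'll regrasp there and carry the lid back along its arc.

```bash
python3 - <<'E'
from h import *
arm.move_l(tcp(L,.95),feed=.12); hand.grip(.02); st("grip")
arc(L,.95,1.91,7,feed=.08)
hand.grip(.09); st("open")
arm.move_l(tcp(L,1.91)+[0,0,.10],feed=.15)
arm.move_l(tcp(L,1.91)+[-.12,-.15,.13],feed=.2); arm.sleep(.5)
a=optics.snapshot("top"); b=optics.snapshot("scene"); st("pic")
cv2.imwrite("pics/end.png",np.hstack([cv2.resize(x,(400,300)) for x in(a,b)])[:,:,::-1])
E
```

```text
grip t19.83 w0.0293 gf30.0 F [-0.3 -1.2  0.7] T [-0.11 -0.07  0.07]
th1.09 t20.22 w0.0299 gf30.0 F [ 1.5 -0.2 -2.6] T [ 0.01 -0.37  0.1 ]
th1.22 t20.60 w0.0296 gf30.0 F [ 1.7  0.4 -5. ] T [ 0.19 -0.38 -0.02]
th1.36 t20.98 w0.0301 gf30.0 F [ 1.1  1.  -5. ] T [ 0.28 -0.25  0.01]
th1.50 t21.37 w0.0298 gf30.0 F [ 0.6  0.6 -4.1] T [ 0.17 -0.01  0.01]
th1.64 t21.75 w0.0294 gf30.0 F [-0.6 -0.2 -1.8] T [0.06 0.12 0.04]
th1.77 t22.13 w0.0297 gf30.0 F [-1.5 -0.3  0.3] T [-0.06  0.07  0.04]
th1.91 t22.52 w0.0296 gf30.0 F [-0.5 -0.6  1.1] T [-0.03  0.04  0.07]
open t23.53 w0.0899 gf0.0 F [-1.3 -0.1 -0.1] T [ 0.06 -0.13  0.04]
pic t26.07 w0.0897 gf0.0 F [ 1.2  0.2 -0.3] T [ 0.1  -0.16 -0.03]
```

View pics/end.png

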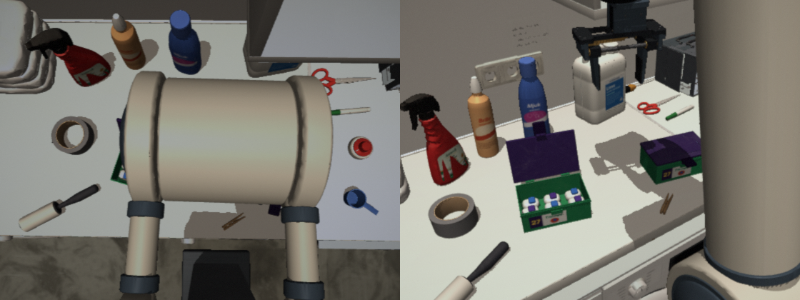

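The left lid is wide open, with its tab at (540,130) in the scene half. The right box is shut at (672,158), and the gripper is clear of everything. I'm handing in.

```bash
python3 -c "
from rig import arm
print(arm.sign_off())"
```

```text
the job is handed in; nothing more can be done
None
```

I tested both lids half open (0.95 rad): the right box's lid fell shut by itself and was left shut, while the left box's lid stayed up, so I swung it back to about 1.91 rad and left it wide open; handed in at about 26 s.

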